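Sanding sleeves back on their rack by size

ROBOT

A 7-joint arm with a two-finger parallel gripper is mounted at the origin on a cart in front of the work surface, level with it; the furniture and walls round the work are solid. World frame = base frame: x ahead of the robot, y to its left, z up, the work surface at z = 0. Lengths are in m, angles in rad, forces in N, time in s.
With the tool pointing down it reaches from about 0.4 to 0.75 m from the base axis. Payload 19.5 kg.
Tool frame: the origin (TCP) lies on the centre line of the jaws, within the pads' length; the fingertips stand 11 mm ahead of it and the grasp point (between the pads) lies 8 mm behind it; z points along the fingers, y is the line along which they close (so a half turn about z gives the same grasp; the last joint's range is limited). The gripper opens to 85 mm and grips with 20 to 120 N. Pads are 22 mm wide; open, the fingers measure 114 mm over their backs; the gripper's body (76 mm by 85 mm) begins 54 mm behind the grasp point. The pads swing forward as they close: fully open they stand 13 mm farther back than shut.
Start: joints at [1.166, 0.707, -0.028, 1.485, 0.022, 0.951, -0.075], TCP at [0.204, -0.538, 0.242] pointing down, gripper open.
Joint ranges: [-2.71, 2.71], [-0.32, 2.16], [-1.57, 1.52], [0, 2.45], [-1.46, 4.6], [0, 2.02], [-2.83, 2.83]. Speed limits (rad/s): [1.89, 1.89, 2.57, 2.57, 3.01, 3.01, 3.01].

INTERFACE

Orientations are given as a unit quaternion [w, x, y, z].
In Python, from plant import ctrl, cams, nets gives the robot as it stands. The module is installed in compiled form; this text tells all that it offers.
- The arm moves only by the tool jog_arm, never from a script. Its argument "moves" is a list that holds one entry, the list of rows, each a list of 4 numbers: the shift along the tool's x, y, z normalised to -1 to 1, where 1 is 30 mm, then the turn about the tool's z normalised to -1 to 1, where 1 is 0.12 rad. In form: [[[tx, ty, tz, yaw], ...]]. A call has 1 to 5 rows; each row shifts and turns the commanded pose from where the row before left it, along the tool's axes as they then stand; what a row does not reach is not made up. A row lasts 1/12 s, in which the tool goes at most 41.7 mm and 7.16 degrees, less where a joint would pass 70% of its speed; a pose out of reach is approached as far as the arm can. A call with a number of a shift or a turn outside -1 to 1 is refused whole. A call with a gripper value outside its range is refused whole. "gripper" is the opening, from -1 (shut) to 1 (fully open), set as the call begins (left out, the last holds). The fingers move at their own pace and stop on an object; the grip force is fixed at half the most. Time passes only in rows, so rows that do not move let the fingers close. It gives the time, the measured TCP pose, the force, the opening and the grip force at its end, in the units of the state.
- ctrl.observe(): the state, without advancing time (a new reading comes with each control period).
- cams.camera(name): name is "scene" or "top" or "wrist"; returns a dict with "frame" (400x640x3 uint8, red, green, blue), "z_map" (400x640 float32, m along the optical axis (not along the pixel's ray), 0 where there is no reading), "fx", "fy", "cx", "cy" (pixels), "D" ([k1, k2, p1, p2, k3] as OpenCV has them; the pictures are not rectified), "R" (3x3) and "t" (3): a world point X has camera coordinates R X + t. Camera axes: x right, y down, z forward; pixel columns grow to the right and rows downward; lengths in m; the calibration is good to about 2 mm. A picture is of the moment at which its call begins.
- ctrl.close_job(): hands the job in; it is judged then, once.
Trained networks look in a picture, given as the dict that the camera call returned (one of the last four; its "shot" number tells which), for a name from the list of things; names that differ only in an ending like _2 or _b are one class to them, and where a whole thing is asked for, a point or a joint stands for the part that bears it (a point fixed in the world has none). Each returns a list of dicts, best first, with "p" (0 to 1); they miss things now and then, are a little off and sometimes report something else, mostly with a low value. They report only what shows in the picture. A call takes as long as a camera call. They do not tell look-alikes from the thing itself.
- nets.trace(thing, picture): "mask" (400x640 bool, what is visible of it) and "rect" ([left, top, right, bottom] in pixels, round what is visible of it).
The state is a dict: "time_s": time; "qpos": joint angles; "joint_vel": joint speeds; "joint_efforts": joint torques, N m; "position": TCP position; "ee_rot": TCP orientation; "force": force on the tool from outside, world axes, zero at the start; "wrist_torque": the same for the moment, N m; "finger_gap": opening from 0.0 (shut) to 1.0 (fully open); "grasp_force": force on a finger pad.
Only numpy, scipy, OpenCV 4.12 (cv2) and the standard library are available. Lean on these libraries where they do the work, as an engineer would, in place of code of your own. Each camera call takes 0.05 s, during which the arm holds its last target. There are 200 camera calls.

TASK

The four sanding sleeves of the spindle sander are standing about on the bench. Put them back on their rack in order of diameter, the thinnest over the slimmest post and so on up to the widest over the stoutest, each right down so that it stands upright on the rack's base. Leave the scraper and the sanding block where they are.

Things in the scene. Friction and masses are not known exactly. Their poses are not given: they have to be found in the camera images.
- sleeve_1_center (a point): centre (on the axis, half-way up) of the thinnest sanding sleeve: a loose, stiff tube with a dark red-brown abrasive outside, open at both ends, standing upright on the bench; outside diameter 28 mm, bore 22 mm, 50 mm long, so its centre is 25 mm above what it stands on. Its z axis runs along the tube.
- sleeve_2_center (a point): centre (on the axis, half-way up) of the second thinnest sanding sleeve: a loose, stiff tube with a dark red-brown abrasive outside, open at both ends, standing upright on the bench; outside diameter 37 mm, bore 31 mm, 50 mm long, so its centre is 25 mm above what it stands on. Its z axis runs along the tube.
- sleeve_3_center (a point): centre (on the axis, half-way up) of the second widest sanding sleeve: a loose, stiff tube with a dark red-brown abrasive outside, open at both ends, standing upright on the bench; outside diameter 46 mm, bore 40 mm, 50 mm long, so its centre is 25 mm above what it stands on. Its z axis runs along the tube.
- sleeve_4_center (a point): centre (on the axis, half-way up) of the widest sanding sleeve: a loose, stiff tube with a dark red-brown abrasive outside, open at both ends, standing upright on the bench; outside diameter 56 mm, bore 50 mm, 50 mm long, so its centre is 25 mm above what it stands on. Its z axis runs along the tube.
- post_1: slimmest of the rack's four pale posts; origin on its axis at its foot, on the base's top, 22 mm above the bench; z up, x along the row towards the stout end. 34 mm tall: 16 mm diameter for the lowest 6 mm, tapering to 6 mm at the top. The rack: fixed brown hardwood base 252 x 74 x 22 mm at any angle on the bench, posts in one row along its middle.
- post_2: second slimmest of the rack's four pale posts; origin on its axis at its foot, on the base's top, 22 mm above the bench; z up, x along the row towards the stout end. 34 mm tall: 25 mm diameter for the lowest 6 mm, tapering to 11 mm at the top. Its centre is 47.5 mm along the row from the slimmest post's. A seated sleeve rests on the base, centre 25 mm above this origin.
- post_3: second stoutest of the rack's four pale posts; origin on its axis at its foot, on the base's top, 22 mm above the bench; z up, x along the row towards the stout end. 34 mm tall: 34 mm diameter for the lowest 6 mm, tapering to 18 mm at the top. Its centre is 104 mm along the row from the slimmest post's. A seated sleeve rests on the base, centre 25 mm above this origin.
- post_4: stoutest of the rack's four pale posts; origin on its axis at its foot, on the base's top, 22 mm above the bench; z up, x along the row towards the stout end. 34 mm tall: 44 mm diameter for the lowest 6 mm, tapering to 26 mm at the top. Its centre is 170 mm along the row from the slimmest post's. A seated sleeve rests on the base, centre 25 mm above this origin.
- scraper: bystander, not to be moved: paint scraper with green moulded handle, lying flat, 50 x 145 x 30 mm (long along its own y axis, blade towards -y); origin at the centre of its underside
- sanding_block: bystander, not to be moved: pale sanding block, 68 x 115 x 31 mm (long along its own y axis); origin at the centre of its underside
There are look-alikes about, which are no part of the job. What is shaped like the part that bears sleeve_3_center but grey or orange is not meant.

How it is judged:
By the outcome, as a careful person would: the job done as asked, in the order asked, and still so for the second after the job is handed in, with the robot touching nothing.
It also fails if it takes over 99 s, if anything falls off the work surface, if the arm or the gripper's body presses on something with over 40 N, if the wrist force passes 120 N, or if a joint passes its speed limit or range.

## Working session

There is one attempt and no reset: what is moved stays moved. The work goes in short steps, Python scripts to look and compute and a tool call to move; the robot and the scene stay as the last step left them, time stands still between calls to the robot, and variables do not carry over. Pictures are saved under pics/ and viewed, at most 14 in all, crops included, and the job is handed in when it is done.

Besides the shell and the picture viewer there is one more tool, called after "Request:" by a JSON object that holds its "name" and its "arguments". jog_arm: Moves the arm, as the interface text tells. Scaled input: -1 to 1 covers 30 mm each way for a shift and 0.12 rad each way for a turn. Its arguments: {"type":"object","properties":{"moves":{"type":"array"},"gripper":{"type":"number"}},"required":["moves"]}

```bash
mkdir -p pics; python3 - <<'E'
from plant import ctrl,cams,nets
import cv2,numpy as np
s=ctrl.observe();print({k:np.round(v,3) for k,v in s.items()})
for n in("top","scene"):
    c=cams.camera(n);cv2.imwrite(f"pics/{n}0.png",c["frame"][:,:,::-1])
    print(n,c["fx"],c["t"],np.round(c["R"],3).tolist(),c["D"])
    for th in("sleeve_1_center","post_1","scraper","sanding_block"):
        for d in nets.trace(th,c):print(th,round(d["p"],2),d["rect"])
E
```

```text
{'time_s': np.float64(0.0), 'qpos': array([ 1.166,  0.707, -0.028,  1.485,  0.022,  0.951, -0.076]), 'joint_vel': array([-0.001, -0.   , -0.   ,  0.001,  0.002,  0.001, -0.001]), 'joint_efforts': array([-0.0000e+00, -8.8321e+01,  1.2350e+00, -2.3617e+01,  1.7000e-02,
        6.0000e-03,  0.0000e+00]), 'position': array([ 0.204, -0.537,  0.242]), 'ee_rot': array([-0.001,  0.984,  0.18 , -0.   ]), 'force': array([ 0.214, -0.235, -0.066]), 'wrist_torque': array([ 0.015,  0.017, -0.028]), 'grasp_force': np.float64(0.0), 'finger_gap': np.float64(1.0)}
top 403.5626833764622 [-0.03320982  0.52417037  0.96584278] [[0.159, -0.987, 0.005], [-0.965, -0.157, -0.211], [0.209, 0.029, -0.977]] [-0.02689338  0.          0.          0.          0.        ]
sleeve_1_center 0.48 [463.3, 192.5, 477.6, 207.6]
post_1 0.7 [284.2, 175.7, 299.4, 198.2]
post_1 0.63 [311.8, 187.2, 319.3, 201.0]
post_1 0.58 [330.7, 198.4, 338.2, 207.8]
scraper 0.93 [233.9, 247.0, 292.9, 266.8]
sanding_block 0.91 [360.6, 261.3, 413.5, 301.7]
scene 400.10690984085994 [0.38097611 0.23047294 0.91341298] [[-0.679, -0.734, -0.011], [-0.358, 0.344, -0.868], [0.641, -0.586, -0.496]] [-0.05245353  0.          0.          0.          0.        ]
sleeve_1_center 0.43 [379.5, 162.2, 384.7, 175.4]
post_1 0.73 [259.7, 241.7, 273.9, 267.2]
post_1 0.62 [321.0, 197.5, 327.3, 211.5]
post_1 0.61 [301.0, 201.7, 313.9, 215.1]
post_1 0.59 [283.7, 210.1, 294.6, 219.4]
scraper 0.56 [300.9, 239.1, 353.0, 275.8]
sanding_block 0.83 [385.6, 203.1, 428.3, 225.0]
```

View pics/top0.png

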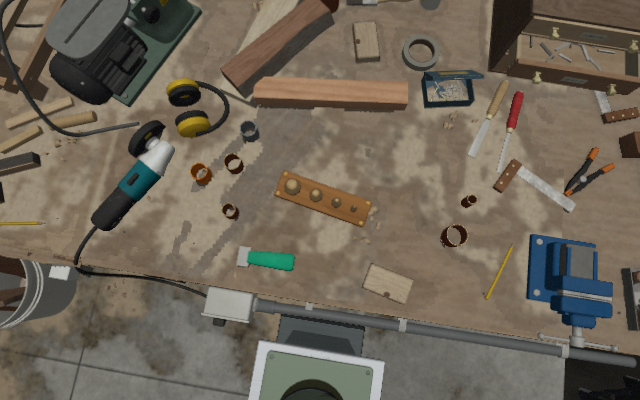

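View pics/scene0.png

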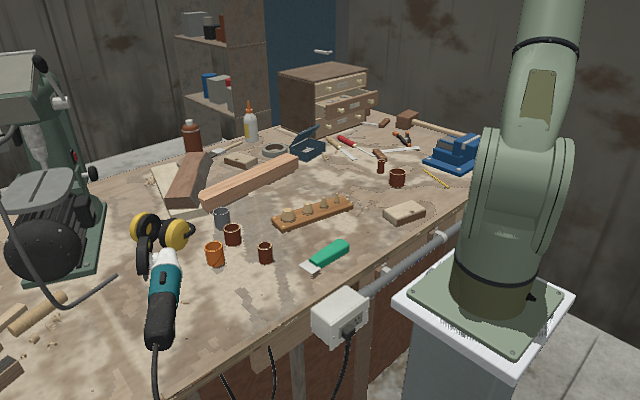

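Candidates for the sleeves in the top view are five brown/orange/grey tubes left and right:
- (234,164), (231,211), (469,201) and (454,236) are dark red-brown, so these are the four sleeves.
- (201,174) is orange and (250,131) is grey, so these are look-alikes.
- The rack runs from the stout post at (292,186) to the slim one at (367,209).

Next I measure diameters and take one close crop.

```bash
cat >h.py <<'E'
from plant import ctrl,cams,nets
import cv2,numpy as np
from scipy.optimize import least_squares
def K(c):return np.array([[c["fx"],0,c["cx"]],[0,c["fy"],c["cy"]],[0,0,1.]])
def cloud(c):
    h,w=c["z_map"].shape;v,u=np.mgrid[:h,:w]
    n=cv2.undistortPoints(np.stack([u,v],-1).reshape(-1,1,2).astype(float),K(c),np.array(c["D"])).reshape(h,w,2)
    z=c["z_map"][...,None];P=np.concatenate([n*z,z],-1)
    W=(P-np.array(c["t"]))@np.array(c["R"]);W[c["z_map"]==0]=np.nan
    return W
def proj(c,X):
    return cv2.projectPoints(np.atleast_2d(X).astype(float),cv2.Rodrigues(np.array(c["R"]))[0],np.array(c["t"],float),K(c),np.array(c["D"]))[0].reshape(-1,2)
def ray(c,uv,z):
    n=cv2.undistortPoints(np.array(uv,float).reshape(-1,1,2),K(c),np.array(c["D"])).reshape(-1,2)
    R=np.array(c["R"]);d=np.c_[n,np.ones(len(n))]@R;o=-R.T@np.array(c["t"])
    return o+d*((z-o[2])/d[:,2])[:,None]
E
python3 - <<'E'
from h import *
c=cams.camera("top");W=cloud(c)
for n,(u,v) in dict(a=(234,164),b=(231,211),c=(469,201),d=(454,236)).items():
    w=W[v-20:v+20,u-20:u+20].reshape(-1,3);m=(w[:,2]>.043)&(w[:,2]<.06);p=w[m]
    r=least_squares(lambda q:np.hypot(p[:,0]-q[0],p[:,1]-q[1])-q[2],[*p[:,:2].mean(0),.02],loss="soft_l1",f_scale=.002).x
    print(n,len(p),np.round(r,4),"mean",np.round(np.nanmean(p,0),3),"rng",np.ptp(p,0).round(3))
w=W[160:235,265:385].reshape(-1,3)
b=w[(w[:,2]>.017)&(w[:,2]<.027)];print("base",len(b),cv2.minAreaRect(b[:,:2].astype(np.float32)))
t=w[(w[:,2]>.049)&(w[:,2]<.062)]
lab=cv2.kmeans(t[:,:2].astype(np.float32),4,None,(3,50,1e-6),10,cv2.KMEANS_PP_CENTERS)
print(len(t),lab[2].round(4).tolist(),np.bincount(lab[1].ravel()))
f=c["frame"][:,:,::-1]
cv2.imwrite("pics/crop1.png",np.hstack([cv2.resize(f[110:240,180:280],None,fx=4,fy=4,interpolation=2),cv2.resize(f[130:260,400:500],None,fx=4,fy=4,interpolation=2)]))
E
```

```text
a 70 [0.5837 0.306  0.0213] mean [0.584 0.308 0.048] rng [0.045 0.044 0.012]
b 58 [0.4566 0.288  0.0168] mean [0.457 0.289 0.048] rng [0.036 0.036 0.009]
c 56 [ 0.5824 -0.3204  0.0124] mean [ 0.583 -0.321  0.048] rng [0.027 0.028 0.011]
d 110 [ 0.4851 -0.2908  0.0264] mean [ 0.484 -0.292  0.049] rng [0.055 0.056 0.012]
base 2185 ((0.5287363529205322, 0.04991920292377472), (0.27111777663230896, 0.07451243698596954), 79.108642578125)
167 [[0.5138999819755554, -0.02319999970495701], [0.5454999804496765, 0.14229999482631683], [0.5332000255584717, 0.07779999822378159], [0.5224000215530396, 0.02250000089406967]] [ 7 92 48 20]
```

View pics/crop1.png

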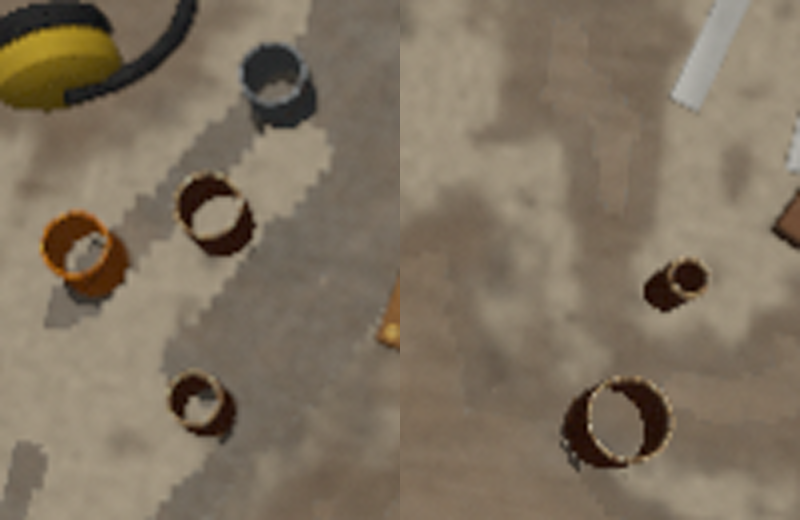

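The crop confirms four dark red-brown tubes. Their fitted outside diameters are about 28 mm at (469,201), 37 mm at (231,211), 46 mm at (234,164) and 56 mm at (454,236). The orange and grey tubes are separate. All grasps will close across the rack row, and I'll go thinnest first.

Request:
{"name": "jog_arm", "arguments": {"moves": [[[0.95,0,0,-1],[0.95,0.1,0,-1],[0.95,0.2,0,-1],[0.93,0.3,0,-1],[0.9,0.4,0,-1]]], "gripper": 0.2}}

```text
time_s: 0.97
position: [0.3392, -0.4812, 0.2424]
ee_rot: [0.0, 0.885, 0.466, 0.0]
force: [0.7, 0.9, 0.8]
finger_gap: 0.597
grasp_force: 0.0
```

Request:
{"name": "jog_arm", "arguments": {"moves": [[[0.86,0.5,0,-1],[0.8,0.6,0,-1],[0.75,0.7,0,-1],[0.7,0.75,0,-0.5],[0,0,0,0]]]}}

```text
time_s: 1.38
position: [0.452, -0.424, 0.242]
ee_rot: [-0.0, 0.767, 0.642, 0.002]
force: [0.2, 1.7, 0.0]
finger_gap: 0.601
grasp_force: 0.0
```

```bash
cat >>h.py <<'E'
from scipy.spatial.transform import Rotation as Ro
def goto(x,y,z=None,yaw=None):
    s=ctrl.observe();q=s["ee_rot"];R=Ro.from_quat([q[1],q[2],q[3],q[0]]).as_matrix();p=s["position"]
    d=np.array([x,y,p[2] if z is None else z])-p
    print("pos",np.round(p,4),"y-axis deg",np.degrees(np.arctan2(R[1,1],R[0,1])).round(2),"tilt",R[2,2].round(4),"d_tool/30mm",np.round(R.T@d/.03,2))
S=dict(a=(.5837,.306),b=(.4566,.288),c=(.5824,-.3204),d=(.4851,-.2908))
E
python3 - <<'E'
from h import *
goto(*S['c']);c=cams.camera("wrist");cv2.imwrite("pics/w0.png",c["frame"][:,:,::-1])
print(np.round(c["R"],3).tolist(),(-np.array(c["R"]).T@c["t"]).round(3),proj(c,[[*S[k],.05] for k in S]).round(),ctrl.observe()["finger_gap"])
E
```

```text
pos [ 0.452 -0.424  0.242] y-axis deg -10.17 tilt -1.0 d_tool/30mm [4.17 3.67 0.02]
[[0.984, -0.177, 0.002], [-0.169, -0.933, 0.319], [-0.054, -0.314, -0.948]] [ 0.466 -0.342  0.373] [[ 318. 3258.]
 [ 552. 1515.]
 [ 433.   52.]
 [ 329.   38.]] 0.6006195163884912
```

View pics/w0.png

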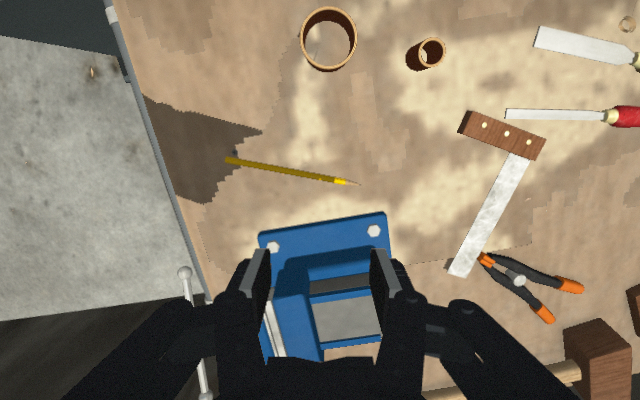

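Request:
{"name": "jog_arm", "arguments": {"moves": [[[0.3,0.73,0.5,-0.1],[0.3,0.73,0.5,0],[0.3,0.73,0.5,0],[0.3,0.73,0.5,0],[0.3,0.73,0.5,0]]]}}

```text
time_s: 1.85
position: [0.563, -0.4036, 0.1666]
ee_rot: [0.0, 0.767, 0.642, -0.0]
force: [0.6, -0.2, 0.6]
finger_gap: 0.6
grasp_force: 0.0
```

Request:
{"name": "jog_arm", "arguments": {"moves": [[[0,0,0,0],[0,0,0,0]]]}}

```text
time_s: 2.02
position: [0.5626, -0.4029, 0.166]
ee_rot: [-0.001, 0.766, 0.642, -0.0]
force: [-1.0, -0.4, 0.3]
finger_gap: 0.601
grasp_force: 0.0
```

```bash
cat >>h.py <<'E'
def rim(c,x,y,z,r,col=None):
    """fit the sleeve's top rim circle (centre xy) in cloud of camera c near guess"""
    W=cloud(c).reshape(-1,3);p=W[(abs(W[:,2]-z)<.004)&(np.hypot(W[:,0]-x,W[:,1]-y)<r+.012)]
    if len(p)<20:return None
    q=least_squares(lambda q:np.hypot(p[:,0]-q[0],p[:,1]-q[1])-q[2],[x,y,r],loss="soft_l1",f_scale=.001).x
    return len(p),q.round(4),np.median(p[:,2]).round(4)
E
python3 - <<'E'
from h import *
c=cams.camera("wrist")
print(rim(c,*S['c'],.05,.0125),rim(c,*S['d'],.05,.0265));goto(*S['c'],.03)
E
```

```text
(423, array([ 0.5812, -0.3195,  0.0124]), np.float64(0.0493)) (1022, array([ 0.4847, -0.2901,  0.0261]), np.float64(0.0491))
pos [ 0.562  -0.4038  0.1671] y-axis deg -10.13 tilt -1.0 d_tool/30mm [2.86 0.18 4.57]
```

Request:
{"name": "jog_arm", "arguments": {"moves": [[[0.96,0.05,0.4,0],[0.96,0.05,0.4,0],[0.96,0.04,0.4,0],[0,0,0.9,0],[0,0,0.9,0]]]}}

```text
time_s: 2.48
position: [0.5823, -0.3187, 0.0784]
ee_rot: [0.001, 0.766, 0.642, 0.001]
force: [0.7, -0.8, 0.6]
finger_gap: 0.598
grasp_force: 0.0
```

Request:
{"name": "jog_arm", "arguments": {"moves": [[[0,0,0.9,0],[0,0,0.65,0],[0,0,0,0],[0,0,0,0]]]}}

```text
time_s: 2.82
position: [0.5813, -0.3198, 0.0315]
ee_rot: [0.0, 0.767, 0.642, -0.0]
force: [0.8, 0.3, 0.5]
finger_gap: 0.598
grasp_force: 0.0
```

Request:
{"name": "jog_arm", "arguments": {"moves": [[[0,0,0,0],[0,0,0,0],[0,0,0,0],[0,0,0,0],[0,0,0,0]]], "gripper": -1}}

```text
time_s: 3.23
position: [0.5825, -0.3197, 0.0329]
ee_rot: [0.001, 0.767, 0.642, 0.0]
force: [-2.4, 0.9, 11.1]
finger_gap: 0.304
grasp_force: 58.6
```

```bash
python3 - <<'E'
from h import *
goto(.5812,-.3195,.12);s=ctrl.observe();print(s["finger_gap"],s["grasp_force"],s["force"])
c=cams.camera("wrist");cv2.imwrite("pics/w1.png",c["frame"][:,:,::-1])
E
```

```text
pos [ 0.5825 -0.3197  0.0329] y-axis deg -10.11 tilt -1.0 d_tool/30mm [-0.   -0.04 -2.9 ]
0.3044795952612223 58.55157965082299 [-2.36555132  0.91027134 11.12585947]
```

View pics/w1.png

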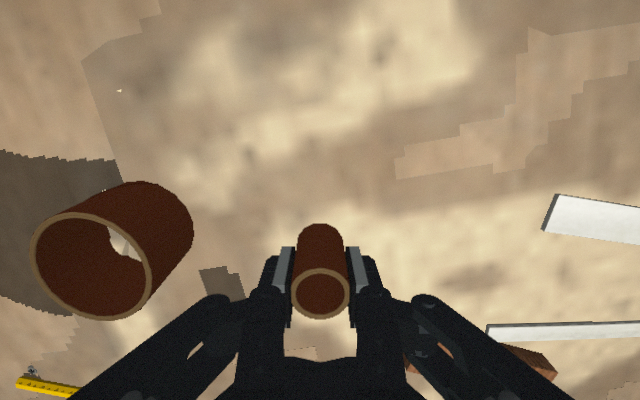

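Sleeve 1 is held, with its rim at (320,290) between the pads. Next I lift it and move until the rack is in the wrist camera's view.

Request:
{"name": "jog_arm", "arguments": {"moves": [[[0,0,-0.6,0],[0,0,-0.9,0],[0.4,-0.3,-0.8,0],[0.9,-0.6,-0.6,0],[1,-0.67,-0.5,0]]]}}

```text
time_s: 3.7
position: [0.5473, -0.2432, 0.1352]
ee_rot: [0.001, 0.767, 0.641, 0.001]
force: [0.9, 1.7, -0.5]
finger_gap: 0.302
grasp_force: 59.1
```

Request:
{"name": "jog_arm", "arguments": {"moves": [[[1,-0.67,-0.2,0],[1,-0.67,0,-0.1],[1,-0.67,0,0],[0.7,-0.45,0,0],[0,0,0,0]]]}}

```text
time_s: 4.12
position: [0.4928, -0.1163, 0.1403]
ee_rot: [-0.0, 0.761, 0.649, 0.001]
force: [-1.0, 1.1, -0.2]
finger_gap: 0.297
grasp_force: 59.1
```

Request:
{"name": "jog_arm", "arguments": {"moves": [[[0,0,0,0],[0,0,0,0]]]}}

```text
time_s: 4.28
position: [0.4942, -0.1216, 0.1395]
ee_rot: [0.001, 0.763, 0.647, 0.0]
force: [0.8, -0.1, 0.7]
finger_gap: 0.302
grasp_force: 59.1
```

```bash
cat >>h.py <<'E'
R0=[(3,22/1000+.006)]
def rack(c,p1,th,save=None):
    """fit rack pose (post_1 xy, row angle) to cloud: cones with known radii"""
    W=cloud(c).reshape(-1,3);off=np.array([0,.0475,.104,.170]);D=np.array([.016,.025,.034,.044])/2;T=np.array([.006,.011,.018,.026])/2
    w=W[(W[:,2]>.031)&(W[:,2]<.0545)];P=[];I=[]
    for i in range(4):
        x=p1[0]+off[i]*np.cos(th);y=p1[1]+off[i]*np.sin(th)
        k=w[np.hypot(w[:,0]-x,w[:,1]-y)<D[i]+.005];P.append(k);I+=[i]*len(k)
    P=np.concatenate(P);I=np.array(I);h=P[:,2]-.022
    r=D[I]+(T[I]-D[I])*(h-.006)/.028
    f=lambda q:np.hypot(P[:,0]-q[0]-off[I]*np.cos(q[2]),P[:,1]-q[1]-off[I]*np.sin(q[2]))-r
    s=least_squares(f,[*p1,th],loss="soft_l1",f_scale=.001)
    q=s.x;posts=[(q[:2]+o*np.array([np.cos(q[2]),np.sin(q[2])])).round(4).tolist() for o in off]
    print("rack",q.round(4),"deg",np.degrees(q[2]).round(2),np.bincount(I,minlength=4),"res",np.median(abs(f(q))).round(4),posts);return q
E
python3 - <<'E'
from h import *
g=((.5139,-.0232),np.radians(79.2))
q=rack(cams.camera("top"),*g);c=cams.camera("wrist");q=rack(c,*g);
goto(q[0],q[1],.12)
f=c["frame"].copy()
for uv in proj(c,[[q[0]+o*np.cos(q[2]),q[1]+o*np.sin(q[2]),.056] for o in(0,.0475,.104,.17)]):cv2.circle(f,tuple(int(round(a)) for a in uv),3,(0,255,0),-1)
cv2.imwrite("pics/w2.png",f[:,:,::-1]);s=ctrl.observe();print(s["finger_gap"],s["grasp_force"],s["force"])
E
```

```text
rack [ 0.5156 -0.0238  1.3818] deg 79.17 [ 22  50  87 148] res 0.0009 [[0.5156, -0.0238], [0.5245, 0.0229], [0.5351, 0.0784], [0.5475, 0.1432]]
rack [ 0.5128 -0.0228  1.3781] deg 78.96 [285 416   0   0] res 0.0003 [[0.5128, -0.0228], [0.5219, 0.0239], [0.5327, 0.0793], [0.5454, 0.1441]]
pos [ 0.494  -0.1219  0.1391] y-axis deg -9.48 tilt -1.0 d_tool/30mm [3.36 0.07 0.64]
0.3076782614948776 59.12438699304403 [ 0.32107302 -0.88960027 -0.54625223]
```

View pics/w2.png

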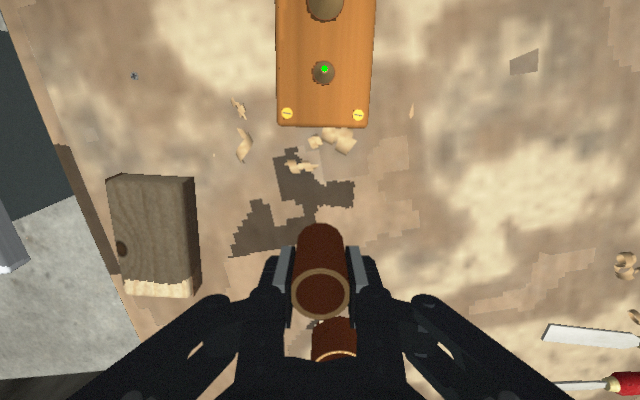

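```bash
python3 - <<'E'
from h import *
c=cams.camera("wrist");p=ctrl.observe()["position"]
for z in (.150,.153,.156,.159):print(z,rim(c,p[0],p[1],z,.0125))
print(proj(c,[.485,-.29,.05]),p)
q=rack(c,(.5135,-.023),np.radians(79.0));goto(.5128,-.0228)
W=cloud(c).reshape(-1,3);b=W[(abs(W[:,2]-.022)<.003)&(W[:,1]<.03)&(abs(W[:,0]-.51)<.06)];print("base",b[:,2].mean(),cv2.minAreaRect(b[:,:2].astype(np.float32)))
E
```

```text
0.15 (1485, array([ 0.4937, -0.1197,  0.0129]), np.float64(0.1502))
0.153 (2219, array([ 0.4937, -0.1203,  0.0127]), np.float64(0.1545))
0.156 (1870, array([ 0.4937, -0.1204,  0.013 ]), np.float64(0.1552))
0.159 (1307, array([ 0.4938, -0.12  ,  0.0136]), np.float64(0.1559))
[[340.03708187 373.31898881]] [ 0.49392256 -0.12177705  0.13893558]
rack [ 0.5128 -0.0228  1.3779] deg 78.95 [292 410   0   0] res 0.0003 [[0.5128, -0.0228], [0.522, 0.0239], [0.5328, 0.0793], [0.5454, 0.1441]]
pos [ 0.4939 -0.1218  0.1389] y-axis deg -9.47 tilt -1.0 d_tool/30mm [ 3.36  0.08 -0.  ]
base 0.02106611128710566 ((0.4944167733192444, -0.12811249494552612), (0.3117712438106537, 0.07354123890399933), 79.83425903320312)
```

Request:
{"name": "jog_arm", "arguments": {"moves": [[[0.9,0.03,0,-0.05],[0.9,0.03,0,-0.05],[0.9,0.03,0,0],[0.61,0,0.5,0],[0,0,0,0]]]}}

```text
time_s: 4.85
position: [0.5121, -0.0196, 0.1223]
ee_rot: [-0.001, 0.758, 0.653, 0.0]
force: [-0.9, 0.9, -1.5]
finger_gap: 0.298
grasp_force: 59.1
```

Request:
{"name": "jog_arm", "arguments": {"moves": [[[0,0,0,0],[0,0,0,0]]]}}

```text
time_s: 5.02
position: [0.5119, -0.0243, 0.1239]
ee_rot: [0.0, 0.759, 0.651, -0.0]
force: [-0.6, 0.2, -1.4]
finger_gap: 0.298
grasp_force: 59.1
```

```bash
python3 - <<'E'
from h import *
c=cams.camera("wrist");p=ctrl.observe()["position"]
h=rim(c,p[0],p[1],p[2]+.0166,.0125);print(h)
q=rack(c,(.5128,-.0228),np.radians(79.0))
goto(p[0]+.5128-h[1][0],p[1]-.0228-h[1][1],.057)
E
```

```text
(1894, array([ 0.5116, -0.0228,  0.0129]), np.float64(0.14))
rack [ 0.5126 -0.0235  1.3778] deg 78.94 [ 279  639 1490    0] res 0.001 [[0.5126, -0.0235], [0.5217, 0.0231], [0.5325, 0.0785], [0.5452, 0.1433]]
pos [ 0.512  -0.0245  0.124 ] y-axis deg -8.81 tilt -1.0 d_tool/30mm [0.01 0.04 2.23]
```

Request:
{"name": "jog_arm", "arguments": {"moves": [[[0,0.04,0.5,0.3],[0,0,0.5,0],[0,0,0.5,0],[0,0,0.4,0],[0,0,0.3,0]]]}}

```text
time_s: 5.48
position: [0.513, -0.0245, 0.0572]
ee_rot: [-0.0, 0.771, 0.637, -0.0]
force: [0.1, -0.4, -0.1]
finger_gap: 0.303
grasp_force: 59.1
```

Request:
{"name": "jog_arm", "arguments": {"moves": [[[0,0,0,0],[0,0,0,0]]]}}

```text
time_s: 5.65
position: [0.5131, -0.0239, 0.058]
ee_rot: [-0.0, 0.771, 0.637, -0.0]
force: [-0.3, 0.1, 0.4]
finger_gap: 0.304
grasp_force: 59.1
```

Request:
{"name": "jog_arm", "arguments": {"moves": [[[0,0,0.08,0],[0,0,0,0]]]}}

```text
time_s: 5.82
position: [0.5133, -0.0235, 0.0558]
ee_rot: [0.0, 0.77, 0.637, 0.0]
force: [-0.3, 0.6, -0.3]
finger_gap: 0.299
grasp_force: 59.1
```

Request:
{"name": "jog_arm", "arguments": {"moves": [[[0,0,0,0],[0,0,0,0],[0,0,0,0]]], "gripper": 0.35}}

```text
time_s: 6.07
position: [0.5132, -0.0234, 0.0557]
ee_rot: [0.0, 0.77, 0.638, 0.0]
force: [-0.1, -0.3, 0.3]
finger_gap: 0.674
grasp_force: 0.0
```

Request:
{"name": "jog_arm", "arguments": {"moves": [[[0,0,-0.4,0],[0,0,-0.9,0],[0,0,-0.9,0],[0,0,-0.9,0],[0,0,0,0]]]}}

```text
time_s: 6.48
position: [0.5145, -0.0234, 0.1527]
ee_rot: [0.002, 0.77, 0.638, 0.002]
force: [0.1, -0.0, 1.0]
finger_gap: 0.671
grasp_force: 0.0
```

```bash
python3 - <<'E'
from h import *
c=cams.camera("top")
print(rim(c,.5128,-.0228,.071,.0125));
for k in S:print(k,rim(c,*S[k],.05,dict(a=.0215,b=.017,c=.0125,d=.0265)[k]))
goto(*S['b'],.15)
E
```

```text
None
a (53, array([0.5837, 0.3056, 0.0214]), np.float64(0.0497))
b (52, array([0.4566, 0.2881, 0.0167]), np.float64(0.0492))
c None
d None
pos [ 0.514  -0.0235  0.1506] y-axis deg -10.79 tilt -1.0 d_tool/30mm [ 9.84 -3.82  0.01]
```

Request:
{"name": "jog_arm", "arguments": {"moves": [[[0.9,-0.5,0,0],[1,-0.55,0,0],[1,-0.55,0,0],[1,-0.55,0,0],[1,-0.55,0,0]]]}}

```text
time_s: 6.95
position: [0.46, 0.1374, 0.1478]
ee_rot: [-0.0, 0.77, 0.638, -0.0]
force: [0.3, -0.0, 0.2]
finger_gap: 0.674
grasp_force: 0.0
```

Request:
{"name": "jog_arm", "arguments": {"moves": [[[1,-0.55,0,0],[1,-0.55,0,0],[0,0,0,0],[0,0,0,0]]]}}

```text
time_s: 7.28
position: [0.4389, 0.2027, 0.1478]
ee_rot: [-0.0, 0.769, 0.639, -0.0]
force: [0.7, -0.8, 0.6]
finger_gap: 0.678
grasp_force: 0.0
```

```bash
python3 - <<'E'
from h import *
c=cams.camera("wrist");h=rim(c,*S['b'],.05,.017);print(h,rim(c,*S['a'],.05,.0215));goto(h[1][0],h[1][1],.031)
t=cams.camera("top");print(rim(t,.5136,-.0228,.071,.0125),rim(t,*S['d'],.05,.0265))
cv2.imwrite("pics/w3.png",c["frame"][:,:,::-1])
E
```

```text
(652, array([0.4545, 0.2911, 0.0167]), np.float64(0.0493)) (897, array([0.5809, 0.3088, 0.0212]), np.float64(0.049))
pos [0.4395 0.2012 0.1479] y-axis deg -10.71 tilt -1.0 d_tool/30mm [ 3.04 -0.06  3.89]
(40, array([ 0.5136, -0.0237,  0.0123]), np.float64(0.0715)) (92, array([ 0.4853, -0.2909,  0.0265]), np.float64(0.0493))
```

View pics/w3.png

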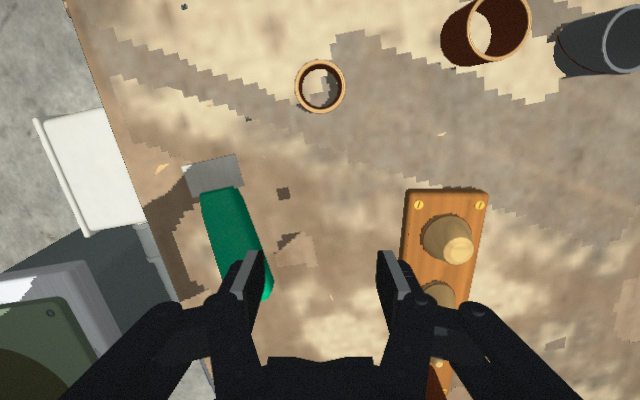

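The crop shows sleeve 2 at (320,87), clear of the scraper blade at (215,170). Sleeve 1 is seated, with its rim at z = 71.5 mm. I'm going down on sleeve 2.

Request:
{"name": "jog_arm", "arguments": {"moves": [[[1,-0.02,0.3,0],[1,-0.02,0.3,0],[1,-0.02,0.4,0],[0.04,0,0.9,0],[0,0,0.9,0]]]}}

```text
time_s: 7.8
position: [0.4558, 0.2916, 0.0635]
ee_rot: [-0.0, 0.77, 0.638, 0.001]
force: [0.8, -0.7, -0.3]
finger_gap: 0.677
grasp_force: 0.0
```

Request:
{"name": "jog_arm", "arguments": {"moves": [[[0,0,0.7,0],[0,0,0.4,0],[0,0,0,0],[0,0,0,0]]]}}

```text
time_s: 8.13
position: [0.4554, 0.2905, 0.0317]
ee_rot: [0.0, 0.771, 0.637, -0.0]
force: [0.7, 0.5, 0.4]
finger_gap: 0.675
grasp_force: 0.0
```

Request:
{"name": "jog_arm", "arguments": {"moves": [[[0,0,0,0],[0,0,0,0],[0,0,0,0],[0,0,0,0],[0,0,0,0]]], "gripper": -1}}

```text
time_s: 8.55
position: [0.4558, 0.2913, 0.033]
ee_rot: [0.0, 0.771, 0.637, 0.001]
force: [-1.4, -1.8, 11.4]
finger_gap: 0.423
grasp_force: 58.7
```

Request:
{"name": "jog_arm", "arguments": {"moves": [[[0,0,-0.5,0],[0,0,-0.9,0],[0,0,-0.9,0],[0,0,-0.9,0],[0,0,-0.4,0]]]}}

```text
time_s: 8.97
position: [0.4559, 0.2917, 0.1435]
ee_rot: [0.0, 0.77, 0.638, 0.002]
force: [1.2, 0.3, -0.4]
finger_gap: 0.421
grasp_force: 59.9
```

```bash
python3 - <<'E'
from h import *
c=cams.camera("wrist");p=ctrl.observe()["position"];print(ctrl.observe()["finger_gap"],rim(c,p[0],p[1],p[2]+.018,.017));
# waypoint 75 mm short of post_2 along the row
goto(.5219-.075*.19,.0236-.075*.982,.15)
E
```

```text
0.4155725853451998 (2063, array([0.4556, 0.2925, 0.0174]), np.float64(0.1598))
pos [0.4563 0.2919 0.1443] y-axis deg -10.79 tilt -1.0 d_tool/30mm [-10.88   3.82  -0.22]
```

Request:
{"name": "jog_arm", "arguments": {"moves": [[[-0.6,0.3,0,0],[-1,0.45,0,0],[-1,0.45,0,0],[-1,0.45,0,0],[-1,0.45,0,0]]]}}

```text
time_s: 9.43
position: [0.4914, 0.1423, 0.14]
ee_rot: [0.0, 0.77, 0.638, 0.0]
force: [0.6, -0.1, -1.5]
finger_gap: 0.42
grasp_force: 59.9
```

Request:
{"name": "jog_arm", "arguments": {"moves": [[[-1,0.45,0,0],[-1,0.45,0,0],[-1,0.45,0,0],[-0.78,0.37,0,0],[0,0,0,0]]]}}

```text
time_s: 9.85
position: [0.5215, 0.017, 0.1399]
ee_rot: [0.001, 0.772, 0.635, -0.0]
force: [0.3, -1.1, 0.2]
finger_gap: 0.42
grasp_force: 59.9
```

Request:
{"name": "jog_arm", "arguments": {"moves": [[[0,0,0,0],[0,0,0,0]]]}}

```text
time_s: 10.02
position: [0.5206, 0.0234, 0.1398]
ee_rot: [-0.0, 0.77, 0.638, 0.0]
force: [-0.1, 0.7, 0.5]
finger_gap: 0.418
grasp_force: 59.9
```

```bash
cat >>h.py <<'E'
def place(i,r,seat):
    c=cams.camera("wrist");p=ctrl.observe()["position"];h=rim(c,p[0],p[1],p[2]+.017,r);print(h)
    q=rack(c,(.5128,-.0232),np.radians(78.95));o=[0,.0475,.104,.17][i];t=np.array([.5128+o*np.cos(1.378),-.0230+o*np.sin(1.378)])
    d=p[:2]+t-h[1][:2];print("target",t.round(4));goto(*d,seat)
E
python3 -c "
from h import *
place(1,.017,.056)"
```

```text
(2415, array([0.5203, 0.0246, 0.0172]), np.float64(0.1558))
rack [ 0.5123 -0.0235  1.377 ] deg 78.9 [   0  505 1076 2227] res 0.0013 [[0.5123, -0.0235], [0.5215, 0.0231], [0.5324, 0.0786], [0.5451, 0.1433]]
target [0.5219 0.0236]
pos [0.5206 0.0238 0.1397] y-axis deg -10.71 tilt -1.0 d_tool/30mm [-0.02  0.06  2.79]
```

Request:
{"name": "jog_arm", "arguments": {"moves": [[[-0.02,0.05,0.6,0],[0,0,0.7,0],[0,0,0.6,0],[0,0,0.5,0],[0,0,0.35,0]]]}}

```text
time_s: 10.48
position: [0.5215, 0.0231, 0.0558]
ee_rot: [-0.0, 0.77, 0.638, -0.0]
force: [0.0, -0.2, -0.5]
finger_gap: 0.414
grasp_force: 59.9
```

Request:
{"name": "jog_arm", "arguments": {"moves": [[[0,0,0.05,0],[0,0,0,0],[0,0,0,0]]]}}

```text
time_s: 10.73
position: [0.5221, 0.0227, 0.0556]
ee_rot: [-0.0, 0.77, 0.638, 0.0]
force: [-0.3, 0.2, -0.5]
finger_gap: 0.421
grasp_force: 59.9
```

Request:
{"name": "jog_arm", "arguments": {"moves": [[[0,0,0,0],[0,0,0,0],[0,0,0,0]]], "gripper": 0.55}}

```text
time_s: 10.98
position: [0.5221, 0.0221, 0.0556]
ee_rot: [0.0, 0.77, 0.638, 0.0]
force: [0.1, -0.7, -0.2]
finger_gap: 0.774
grasp_force: 0.0
```

Request:
{"name": "jog_arm", "arguments": {"moves": [[[0,0,-0.4,0],[0,0,-0.9,0],[0,0,-0.9,0],[0.5,0,-0.8,0],[1,0.02,0,0]]]}}

```text
time_s: 11.4
position: [0.5323, 0.0637, 0.1496]
ee_rot: [0.002, 0.772, 0.636, 0.002]
force: [1.6, -0.3, -0.1]
finger_gap: 0.773
grasp_force: 0.0
```

Request:
{"name": "jog_arm", "arguments": {"moves": [[[1,0.02,0,0],[1,0.02,0,0],[1,0.02,0,0],[1,0.02,0,0],[1,0,0,0]]]}}

```text
time_s: 11.82
position: [0.5615, 0.2145, 0.1456]
ee_rot: [-0.0, 0.77, 0.638, 0.0]
force: [0.6, 0.4, 0.2]
finger_gap: 0.771
grasp_force: 0.0
```

Request:
{"name": "jog_arm", "arguments": {"moves": [[[0.4,0,0,0],[0,0,0,0],[0,0,0,0]]]}}

```text
time_s: 12.07
position: [0.5634, 0.2247, 0.1453]
ee_rot: [0.0, 0.77, 0.638, -0.0]
force: [0.5, 0.1, 0.3]
finger_gap: 0.775
grasp_force: 0.0
```

```bash
python3 - <<'E'
from h import *
c=cams.camera("wrist");h=rim(c,.5809,.3088,.05,.0215);print(h);goto(h[1][0],h[1][1],.031)
t=cams.camera("top");print(rim(t,.5136,-.0228,.071,.0125),rim(t,.523,.024,.071,.017))
cv2.imwrite("pics/w4.png",c["frame"][:,:,::-1])
E
```

```text
(859, array([0.5817, 0.3089, 0.0211]), np.float64(0.0492))
pos [0.5636 0.2238 0.1454] y-axis deg -10.8 tilt -1.0 d_tool/30mm [2.9  0.06 3.81]
(36, array([ 0.514 , -0.0236,  0.0124]), np.float64(0.0716)) (51, array([0.5226, 0.0219, 0.0168]), np.float64(0.0713))
```

View pics/w4.png

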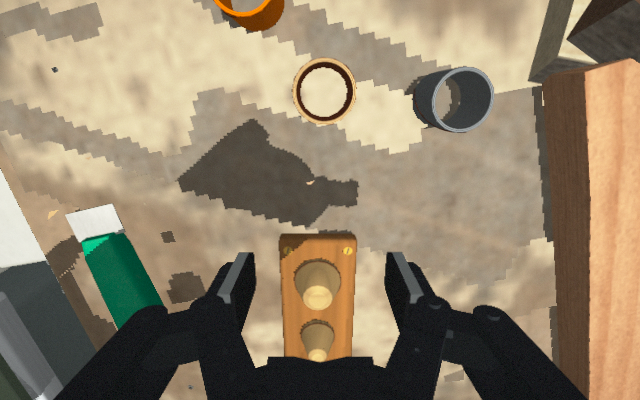

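Sleeve 3 is at (323,90), with a clear gap to the grey tube at (455,98). Sleeves 1 and 2 are both seated (rims 71 to 72 mm).

Request:
{"name": "jog_arm", "arguments": {"moves": [[[1,0.02,0.3,0],[1,0.02,0.3,0],[0.9,0.02,0.4,0],[0,0,0.9,0],[0,0,0.9,0]]]}}

```text
time_s: 12.58
position: [0.5819, 0.3104, 0.0609]
ee_rot: [0.0, 0.77, 0.638, 0.001]
force: [0.3, -1.2, -0.7]
finger_gap: 0.771
grasp_force: 0.0
```

Request:
{"name": "jog_arm", "arguments": {"moves": [[[0,0,0.7,0],[0,0,0.3,0],[0,0,0,0],[0,0,0,0]]]}}

```text
time_s: 12.92
position: [0.5822, 0.3094, 0.0323]
ee_rot: [0.0, 0.771, 0.637, 0.0]
force: [0.1, 0.8, 0.2]
finger_gap: 0.773
grasp_force: 0.0
```

Request:
{"name": "jog_arm", "arguments": {"moves": [[[0,0,0,0],[0,0,0,0],[0,0,0,0],[0,0,0,0],[0,0,0,0]]], "gripper": -1}}

```text
time_s: 13.33
position: [0.5825, 0.31, 0.0334]
ee_rot: [0.0, 0.77, 0.637, 0.001]
force: [-1.9, -1.4, 10.7]
finger_gap: 0.511
grasp_force: 60.3
```

Request:
{"name": "jog_arm", "arguments": {"moves": [[[0,0,-0.5,0],[0,0,-0.9,0],[0,0,-0.9,0],[0,0,-0.9,0],[0,0,-0.4,0]]]}}

```text
time_s: 13.75
position: [0.5827, 0.3104, 0.1446]
ee_rot: [0.0, 0.77, 0.638, 0.003]
force: [0.7, -0.1, 0.0]
finger_gap: 0.516
grasp_force: 61.3
```

```bash
python3 - <<'E'
from h import *
goto(.5326,.0791,.142);print(ctrl.observe()["finger_gap"])
E
```

```text
pos [0.5827 0.3104 0.1446] y-axis deg -10.78 tilt -1.0 d_tool/30mm [-7.89 -0.2   0.06]
0.5161916488474595
```

Request:
{"name": "jog_arm", "arguments": {"moves": [[[-0.7,0,0,0],[-1,0,0,0],[-1,-0.05,0,0],[-1,-0.05,0,0],[-1,-0.05,0,0]]]}}

```text
time_s: 14.17
position: [0.5504, 0.1709, 0.1405]
ee_rot: [0.0, 0.77, 0.638, 0.0]
force: [1.1, -0.1, 0.3]
finger_gap: 0.514
grasp_force: 61.3
```

Request:
{"name": "jog_arm", "arguments": {"moves": [[[-1,-0.05,0,0],[-1,0,0,0],[-0.7,0,0,0],[-0.49,0,0,0],[0,0,0,0]]]}}

```text
time_s: 14.58
position: [0.5314, 0.075, 0.1404]
ee_rot: [0.001, 0.772, 0.636, -0.0]
force: [-0.0, 0.0, 0.1]
finger_gap: 0.513
grasp_force: 61.3
```

Request:
{"name": "jog_arm", "arguments": {"moves": [[[0,0,0,0],[0,0,0,0]]]}}

```text
time_s: 14.75
position: [0.5317, 0.0793, 0.1399]
ee_rot: [-0.0, 0.77, 0.638, 0.0]
force: [0.9, 0.6, -0.6]
finger_gap: 0.509
grasp_force: 61.3
```

```bash
python3 -c "
from h import *
place(2,.0215,.056)"
```

```text
(2877, array([0.5313, 0.0797, 0.0216]), np.float64(0.1556))
rack [ 0.5131 -0.0245  1.3847] deg 79.34 [   0   68  776 1822] res 0.001 [[0.5131, -0.0245], [0.5219, 0.0222], [0.5323, 0.0777], [0.5445, 0.1426]]
target [0.5327 0.0791]
pos [0.5317 0.0794 0.1398] y-axis deg -10.71 tilt -1.0 d_tool/30mm [-0.01  0.05  2.79]
```

Request:
{"name": "jog_arm", "arguments": {"moves": [[[-0.03,0.03,0.6,0],[0,0,0.7,0],[0,0,0.6,0],[0,0,0.5,0],[0,0,0.35,0]]]}}

```text
time_s: 15.22
position: [0.5319, 0.0783, 0.0557]
ee_rot: [-0.0, 0.77, 0.638, -0.0]
force: [0.1, -0.0, -0.5]
finger_gap: 0.517
grasp_force: 61.3
```

Request:
{"name": "jog_arm", "arguments": {"moves": [[[0,0,0.05,0],[0,0,0,0],[0,0,0,0]]]}}

```text
time_s: 15.47
position: [0.5324, 0.078, 0.0556]
ee_rot: [-0.0, 0.77, 0.638, 0.0]
force: [0.0, 1.1, -0.4]
finger_gap: 0.512
grasp_force: 61.0
```

Request:
{"name": "jog_arm", "arguments": {"moves": [[[0,0,0,0],[0,0,0,0],[0,0,0,0]]], "gripper": 0.75}}

```text
time_s: 15.72
position: [0.5324, 0.0775, 0.0556]
ee_rot: [0.0, 0.77, 0.638, 0.0]
force: [0.1, 0.2, -0.2]
finger_gap: 0.88
grasp_force: 0.0
```

Request:
{"name": "jog_arm", "arguments": {"moves": [[[0,0,-0.4,0],[0,0,-0.9,0],[0,0,-0.9,0],[-0.5,0,-0.9,0],[-1,0.05,0,0]]]}}

```text
time_s: 16.13
position: [0.5269, 0.0357, 0.1526]
ee_rot: [0.001, 0.769, 0.639, 0.003]
force: [1.3, 0.7, 0.0]
finger_gap: 0.877
grasp_force: 0.0
```

Request:
{"name": "jog_arm", "arguments": {"moves": [[[-1,0.07,0,0],[-1,0.07,0,0],[-1,0.07,0,0],[-1,0.07,0,0],[-1,0.07,0,0]]]}}

```text
time_s: 16.55
position: [0.5073, -0.1178, 0.1486]
ee_rot: [0.0, 0.77, 0.638, 0.0]
force: [0.5, -0.3, -0.1]
finger_gap: 0.878
grasp_force: 0.0
```

Request:
{"name": "jog_arm", "arguments": {"moves": [[[-1,0.07,0,0],[-1,0.07,0,0],[-1,0.07,0,0],[-1,0.07,0,0],[-1,0.07,0,0]]]}}

```text
time_s: 16.97
position: [0.4895, -0.2672, 0.1486]
ee_rot: [0.0, 0.77, 0.638, 0.0]
force: [0.2, 0.0, -0.4]
finger_gap: 0.878
grasp_force: 0.0
```

Request:
{"name": "jog_arm", "arguments": {"moves": [[[-0.8,0,0,0],[0,0,0,0],[0,0,0,0]]]}}

```text
time_s: 17.22
position: [0.4849, -0.2902, 0.1483]
ee_rot: [-0.0, 0.771, 0.637, -0.0]
force: [1.3, 0.5, 0.1]
finger_gap: 0.876
grasp_force: 0.0
```

```bash
python3 - <<'E'
from h import *
c=cams.camera("wrist");h=rim(c,.4847,-.2901,.05,.0265);print(h);goto(.4847,-.2901,.031)
t=cams.camera("top");print(rim(t,.534,.079,.071,.0215),rim(t,.523,.024,.071,.017),rim(t,*S['d'],.05,.0265))
cv2.imwrite("pics/w5.png",c["frame"][:,:,::-1])
E
```

```text
(854, array([ 0.4839, -0.2892,  0.0261]), np.float64(0.049))
pos [ 0.4854 -0.2889  0.1484] y-axis deg -10.78 tilt -1.0 d_tool/30mm [-0.05 -0.02  3.91]
(71, array([0.5327, 0.0762, 0.0213]), np.float64(0.0719)) (52, array([0.5225, 0.0219, 0.0166]), np.float64(0.0714)) (86, array([ 0.4852, -0.291 ,  0.0263]), np.float64(0.0492))
```

View pics/w5.png

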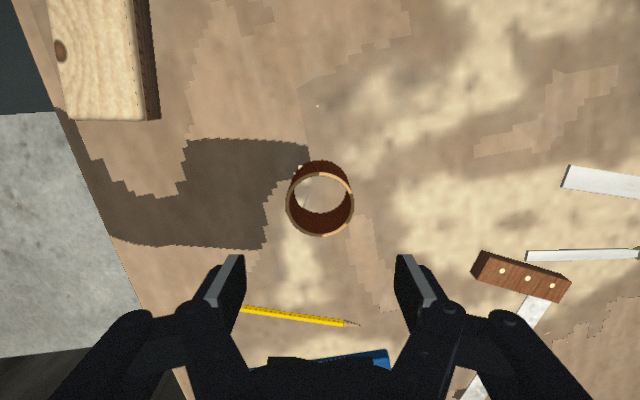

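Sleeve 4 is at (320,198), centred between the jaws. Sleeve 3 is seated, with its rim at 71.9 mm. I'm going straight down.

Request:
{"name": "jog_arm", "arguments": {"moves": [[[-0.03,0,0.8,0],[0,0,0.9,0],[0,0,0.9,0],[0,0,0.8,0],[0,0,0.45,0]]]}}

```text
time_s: 17.73
position: [0.485, -0.2884, 0.0306]
ee_rot: [-0.001, 0.77, 0.638, -0.0]
force: [-0.2, 1.0, 0.0]
finger_gap: 0.876
grasp_force: 0.0
```

Request:
{"name": "jog_arm", "arguments": {"moves": [[[0,0,0,0],[0,0,0,0]]]}}

```text
time_s: 17.9
position: [0.4856, -0.2891, 0.0331]
ee_rot: [-0.0, 0.77, 0.638, 0.0]
force: [-0.6, 0.4, 0.6]
finger_gap: 0.875
grasp_force: 0.0
```

Request:
{"name": "jog_arm", "arguments": {"moves": [[[0,0,0,0],[0,0,0,0],[0,0,0,0],[0,0,0,0],[0,0,0,0]]], "gripper": -1}}

```text
time_s: 18.32
position: [0.4859, -0.2901, 0.0346]
ee_rot: [0.001, 0.77, 0.638, 0.001]
force: [-0.7, 4.1, 14.5]
finger_gap: 0.634
grasp_force: 60.8
```

Request:
{"name": "jog_arm", "arguments": {"moves": [[[0,0,-0.5,0],[0,0,-0.9,0],[0,0,-0.9,0],[0,0,-0.9,0],[0,0,-0.8,0]]]}}

```text
time_s: 18.73
position: [0.4854, -0.2901, 0.1557]
ee_rot: [0.001, 0.77, 0.638, 0.0]
force: [-0.6, -0.2, -0.0]
finger_gap: 0.635
grasp_force: 63.5
```

```bash
python3 - <<'E'
from h import *
goto(.545,.143,.15);print(ctrl.observe()["finger_gap"])
E
```

```text
pos [ 0.4854 -0.2901  0.1557] y-axis deg -10.76 tilt -1.0 d_tool/30mm [14.55 -0.75  0.18]
0.6353859070063121
```

Request:
{"name": "jog_arm", "arguments": {"moves": [[[0.6,0,0,0],[1,-0.05,0,0],[1,-0.05,0,0],[1,-0.05,0,0],[1,-0.05,0,0]]]}}

```text
time_s: 19.15
position: [0.5053, -0.1521, 0.154]
ee_rot: [0.001, 0.77, 0.638, 0.001]
force: [0.6, 0.4, 0.0]
finger_gap: 0.635
grasp_force: 63.5
```

Request:
{"name": "jog_arm", "arguments": {"moves": [[[1,-0.05,0,0],[1,-0.05,0,0],[1,-0.05,0,0],[1,-0.05,0,0],[1,-0.05,0,0]]]}}

```text
time_s: 19.57
position: [0.526, -0.0031, 0.154]
ee_rot: [0.0, 0.77, 0.638, 0.001]
force: [1.1, -0.2, -0.8]
finger_gap: 0.634
grasp_force: 63.5
```

Request:
{"name": "jog_arm", "arguments": {"moves": [[[1,-0.05,0,0],[1,-0.05,0,0],[1,-0.05,0,0],[0.7,-0.05,0.2,0],[0.25,0,0.2,0]]]}}

```text
time_s: 19.98
position: [0.5422, 0.1169, 0.1419]
ee_rot: [-0.0, 0.769, 0.639, 0.002]
force: [1.1, 0.8, -1.3]
finger_gap: 0.638
grasp_force: 63.5
```

Request:
{"name": "jog_arm", "arguments": {"moves": [[[0,0,0,0],[0,0,0,0],[0,0,0,0]]]}}

```text
time_s: 20.23
position: [0.5422, 0.1114, 0.1415]
ee_rot: [0.0, 0.771, 0.637, 0.0]
force: [-0.6, -0.8, -0.4]
finger_gap: 0.633
grasp_force: 63.5
```

```bash
python3 -c "
from h import *
place(3,.0265,.057)"
```

```text
(3008, array([0.5418, 0.112 , 0.0265]), np.float64(0.1561))
rack [ 0.5131 -0.0261  1.3864] deg 79.44 [  40    0  762 1643] res 0.0021 [[0.5131, -0.0261], [0.5218, 0.0206], [0.5322, 0.0761], [0.5443, 0.141]]
target [0.5454 0.1439]
pos [0.5422 0.1114 0.1415] y-axis deg -10.87 tilt -1.0 d_tool/30mm [ 1.07 -0.08  2.82]
```

Request:
{"name": "jog_arm", "arguments": {"moves": [[[0.6,-0.04,0,0],[0.44,-0.03,0,0],[0,0,0,0],[0,0,0,0],[0,0,0,0]]]}}

```text
time_s: 20.7
position: [0.5458, 0.1433, 0.141]
ee_rot: [0.0, 0.77, 0.637, -0.0]
force: [-0.3, 0.7, -0.3]
finger_gap: 0.635
grasp_force: 63.5
```

```bash
python3 -c "
from h import *
place(3,.0265,.057)"
```

```text
(2985, array([0.5454, 0.1439, 0.0265]), np.float64(0.1556))
rack [ 0.5145 -0.0244  1.3917] deg 79.74 [  0 251 547 899] res 0.0016 [[0.5145, -0.0244], [0.5229, 0.0223], [0.533, 0.0779], [0.5448, 0.1429]]
target [0.5454 0.1439]
pos [0.5458 0.1431 0.141 ] y-axis deg -10.81 tilt -1.0 d_tool/30mm [-0.  -0.   2.8]
```

Request:
{"name": "jog_arm", "arguments": {"moves": [[[-0.02,0,0.6,0],[0,0,0.7,0],[0,0,0.6,0],[0,0,0.5,0],[0,0,0.35,0]]]}}

```text
time_s: 21.17
position: [0.5454, 0.1425, 0.0572]
ee_rot: [-0.0, 0.771, 0.637, -0.001]
force: [0.7, 0.3, -0.0]
finger_gap: 0.636
grasp_force: 63.5
```

Request:
{"name": "jog_arm", "arguments": {"moves": [[[0,0,0.06,0],[0,0,0,0],[0,0,0,0]]]}}

```text
time_s: 21.42
position: [0.5458, 0.1429, 0.0568]
ee_rot: [0.0, 0.771, 0.637, 0.0]
force: [0.2, 0.4, -0.8]
finger_gap: 0.632
grasp_force: 63.0
```

Near the base now. I release, rise and back off so the top camera can see the rack.

Request:
{"name": "jog_arm", "arguments": {"moves": [[[0,0,0,0],[0,0,0,0],[0,0,0,0],[0,0,0,0]]], "gripper": 0.85}}

```text
time_s: 21.75
position: [0.5458, 0.1432, 0.0568]
ee_rot: [-0.0, 0.77, 0.638, 0.0]
force: [-0.2, -1.1, 0.9]
finger_gap: 0.923
grasp_force: 0.0
```

Request:
{"name": "jog_arm", "arguments": {"moves": [[[0,0,-0.4,0],[0,0,-0.9,0],[0,0,-0.9,0],[0,0,-0.9,0],[-0.5,0,-0.9,0]]]}}

```text
time_s: 22.17
position: [0.5427, 0.1309, 0.1789]
ee_rot: [-0.001, 0.769, 0.639, 0.001]
force: [-0.6, 0.9, -0.5]
finger_gap: 0.928
grasp_force: 0.0
```

Request:
{"name": "jog_arm", "arguments": {"moves": [[[-1,0,0,0],[-1,0,0,0],[-1,0,0,0],[-1,0,0,0],[-1,0,0,0]]]}}

```text
time_s: 22.58
position: [0.5144, -0.0202, 0.1776]
ee_rot: [0.0, 0.77, 0.638, 0.0]
force: [0.6, 0.1, 1.1]
finger_gap: 0.922
grasp_force: 0.0
```

Request:
{"name": "jog_arm", "arguments": {"moves": [[[-1,0,0,0],[-1,0,0,0],[-1,0,0,0],[-0.5,0,0,0],[0,0,0,0]]]}}

```text
time_s: 23.0
position: [0.4943, -0.1257, 0.1774]
ee_rot: [0.001, 0.772, 0.636, -0.001]
force: [-1.4, 0.0, 0.1]
finger_gap: 0.921
grasp_force: 0.0
```

```bash
python3 - <<'E'
from h import *
t=cams.camera("top");w=cams.camera("wrist")
for c in (t,w):
  for i,r in enumerate((.0125,.017,.0215,.0265)):
    o=(0,.0475,.104,.17)[i];print(i+1,rim(c,.513+o*.191,-.023+o*.9815,.072,r))
for th in("scraper","sanding_block"):print(th,[d["rect"] for d in nets.trace(th,t)])
cv2.imwrite("pics/end.png",np.vstack([cv2.resize(t["frame"][150:250,230:430],(640,320))[:,:,::-1],w["frame"][:280,:,::-1]]))
E
```

```text
1 (39, array([ 0.5139, -0.0237,  0.0123]), np.float64(0.0712))
2 (48, array([0.5226, 0.022 , 0.0169]), np.float64(0.0713))
3 (68, array([0.5329, 0.0764, 0.0215]), np.float64(0.071))
4 (84, array([0.5463, 0.1417, 0.0262]), np.float64(0.0714))
1 (471, array([ 0.5125, -0.0236,  0.0121]), np.float64(0.0712))
2 (373, array([0.5215, 0.0218, 0.0166]), np.float64(0.0712))
3 None
4 None
scraper [[234.4, 246.7, 291.7, 270.1]]
sanding_block [[360.0, 264.8, 382.4, 288.4]]
```

View pics/end.png

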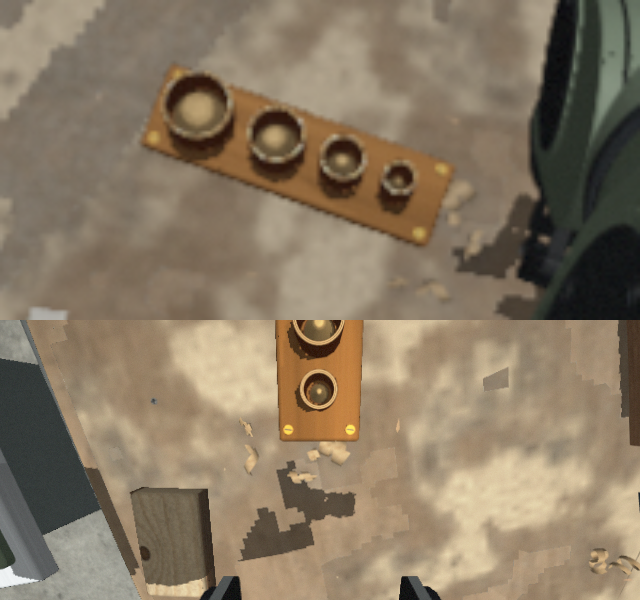

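All four sleeves sit on their posts in size order, with rims at about 71 mm. In the top crop they are at (198,105), (276,136), (343,160) and (398,180). The bystanders are where they were and the gripper touches nothing.

```bash
python3 -c "
from plant import ctrl
print(ctrl.close_job())"
```

```text
the job is handed in; nothing more can be done
None
```

The job is handed in at about 23 s of robot time: all four sanding sleeves are seated upright on their matching posts, thinnest to widest, and the scraper and sanding block were not touched.

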